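Pull-test the ticket block's clips and sort the cards

TASK

Find which clips of the four-sided ticket block have gone slack: stand the block against the steel bracket, pull the card straight out of the clip on that side while feeling how hard it holds, and turn the block so that the next side with a card meets the bracket, until every card is out; never draw a card on a side that is not against the bracket. Cards that slip out easily go into the plain wooden tray, cards that were held firmly into the steel tray with handles. Finish with the block standing upright, wholly on its round rubber mat, and leave the screw cup, tyre lever and brake lever alone.

Things in the scene. Friction and masses are not known exactly. Their poses are not given: they have to be found in the camera images.
- block: brown wood ticket block, 0.7 kg: base 110 x 110, corner posts 65 high, central grip post 40 x 40 (sides along x, y) up to 115. Origin: centre of underside, z up. Each side (55 from the axis) has a steel spring clip, up to 70 high. A firm clip lets go at a pull of 16 to 25 N, a slack one at 2 to 6 N (felt in motion, at some 40 mm/s; it fades when the pull stops). Unbraced, the block slides at 3 to 6 N
- card_a: stiff card in the clip of the block's +x side: white plate 66 long, 40 high, 4 thick, wooden pull tab 24 long, 44 high, 12 thick on its outer end, 35 g. Origin at mid-length, -height, -thickness; x along it to the tab (tab centre at x = 32), y thickness, z up. Clipped: origin 69 from the block's axis, 36 above its underside, 31 of plate in the jaws; it is free after 35 of straight outward pull
- card_b: the same card, in the clip of the block's +y side (the card's x points outward, as always)
- card_c: the same card, in the clip of the block's -x side
- card_d: the same card, in the clip of the block's -y side
- bracket: fixed dark steel bracket: two uprights 24 wide, 6 thick, 66 high at y = +45 and -45, foot plate 4 thick from x = 0 to -55. Origin on the shelf midway, in the plane that meets the block; x points to the block's place. A side flush and centred on the uprights puts the block's origin at x = 55, y = 0; its card sticks out between them towards -x, the way to pull; they brace the block
- mat: fixed round black rubber mat, 210 across, 3 thick, the block's home. Origin at the centre of its underside
- tray_ply: loose plain wooden tray without handles, for cards from slack clips: 130 (x) by 170 (y) by 30 high outside, walls and floor 5. Origin at the centre of its underside
- tray_steel: loose stainless steel tray with a wire loop handle at either end, for cards from firm clips: 130 (x) by 170 (y) by 30 high outside, walls and floor 4; the handles add 20 at each y end. Origin at the centre of its underside
- cup: bystander: stainless cup of screws, 72 across, about 100 high. Origin at the centre of its underside
- tyre_lever: bystander: plastic tyre lever lying along its x, about 155 long, 24 wide, 12 high. Origin at the middle of its underside
- brake_lever: bystander: black brake lever lying along its x, about 185 long, 40 wide, 18 high. Origin near the middle of its underside
There are look-alikes about, which are no part of the job. Of the things shaped like the mat, the black one is meant.

How it is judged:
By the outcome, as a careful person would: the job done as asked, in the order asked, and still so for the second after the job is handed in, with the robot touching nothing.
Of card_a, card_b, card_c, card_d only 3 to 4 are there at a start; the rules pass over those that are not, and their reading is None.
At some moment in a run one of tray_ply, tray_steel may be knocked a few centimetres aside while the robot is not near it.
Once in a run the grip may slacken for a moment while it holds something.
It also fails if it takes over 210 s, if anything falls off the work surface, if the arm or the gripper's body presses on something with over 40 N, if the wrist force passes 120 N, or if a joint passes its speed limit or range.

ROBOT

A 7-joint arm with a two-finger parallel gripper is mounted at the origin on the work surface. World frame = base frame: x ahead of the robot, y to its left, z up, the work surface at z = 0. Lengths are in m, angles in rad, forces in N, time in s.
With the tool pointing down it reaches from about 0.4 to 0.9 m from the base axis. Payload 5.6 kg.
Tool frame: the origin (TCP) lies midway between the tips of the shut fingers; the grasp point (between the pads) lies 19 mm behind it; z points along the fingers, y is the line along which they close (so a half turn about z gives the same grasp; the last joint's range is limited). The gripper opens to 92 mm and grips with 3 to 60 N. Pads are 20 mm wide; open, the fingers measure 128 mm over their backs; the gripper's body (75 mm by 189 mm) begins 69 mm behind the grasp point.
Start: joints at [-1.2, 0.468, -0.012, 1.603, 0.006, 1.071, -0.056], TCP at [0.261, 0.595, 0.192] pointing down, gripper open.
Joint ranges: [-2.53, 2.53], [-0.31, 2.02], [-1.57, 1.55], [0.28, 2.44], [-1.29, 4.43], [0.15, 1.84], [-2.92, 2.92]. Speed limits (rad/s): [2.57, 2.57, 3.14, 3.14, 3.14, 3.14, 3.14].

INTERFACE

Orientations are given as a 3x3 rotation matrix whose columns are the frame's x, y, z axes.
In Python, from station import env, effector, solver, viewer, workorder, search_frame, tip_of gives the robot as it stands. Calls block until the motion is done:
- env.reach(position, orientation): joint-space move of the TCP to a pose.
- env.movel(position, frame=None, rate=0.15): straight line of the TCP; frame=None keeps the orientation; rate is the mean speed in m/s.
- env.goto_joints(angles): joint-space move.
- effector.release() and effector.grasp(squeeze=None): open the fingers fully, or close them until they stop; squeeze is the grip in N (None keeps the last).
- env.pause(seconds).
- solver.inverse_kinematics(position, orientation): joint angles nearest the present ones, or None.
- env.sense(): the state.
- viewer.read_camera(name): name is "scene" or "side" or "wrist"; returns (picture, depth): 400x640x3 uint8, red, green, blue; 400x640 float32, m along the optical axis (not along the pixel's ray), 0 where there is no reading.
- viewer.camera_info(name): a dict with "intrinsics" (3x3 intrinsics, pixels), "eye" and "rotation" of the camera in the world; the wrist camera has in their place "T_tool_cam" (4x4, takes a point from camera to tool coordinates, whose origin is the TCP and whose axes are the flange's). Camera axes: x right, y up, looking along -z (the intrinsics and any distortion apply to the point x, -y, -z); pixel columns grow to the right and rows downward; lengths in m; the calibration is good to about 2 mm. A picture is of the moment at which its call begins: read the wrist's pose just before it. camera_info takes no time and is no camera call.
A pose or a line that the arm cannot do raises env.PlanningError and nothing moves.
- workorder.finish_job(): hands the job in; it is judged then, once.
Trained networks look in the newest picture that a camera, given by its name, has taken for a name from the list of things; names that differ only in an ending like _2 or _b are one class to them, and where a whole thing is asked for, a point or a joint stands for the part that bears it (a point fixed in the world has none). Each returns a list of dicts, best first, with "score" (0 to 1); they miss things now and then, are a little off and sometimes report something else, mostly with a low value. They report only what shows in the picture. A call takes as long as a camera call. They do not tell look-alikes from the thing itself.
- search_frame(camera, name): "at" ([x, y, z] in m, in world coordinates, good to about 4 mm: the middle of the surface that is visible of it).
- tip_of(camera, name): "at" ([x, y, z] in m, in world coordinates, good to about 4 mm: a listed point, or the origin of a listed thing).
The state is a dict: "t": time; "joint_positions": joint angles; "joint_velocities": joint speeds; "tau": joint torques, N m; "ee_pos": TCP position; "tcp_rot": TCP orientation; "wrist_force": force on the tool from outside, world axes, zero at the start; "moment": the same for the moment, N m; "gripper_width": finger opening in m; "grasp_force": force on a finger pad.
Only numpy, scipy, OpenCV 4.12 (cv2) and the standard library are available. Lean on these libraries where they do the work, as an engineer would, in place of code of your own. Each camera call takes 0.05 s, during which the arm holds its last target. There are 200 camera calls.

## Working session

There is one attempt and no reset: what is moved stays moved. The work goes in short steps, each a Python script; the robot and the scene stay as the last script left them, time stands still between calls to the robot, and variables do not carry over. Pictures are saved under pics/ and viewed, at most 14 in all, crops included, and the job is handed in when it is done.

```bash
ls; mkdir -p pics
python3 - <<'E'
from station import env, effector, solver, viewer, workorder, search_frame, tip_of
import cv2,numpy as np
for c in ["scene","side"]:
    p,d=viewer.read_camera(c); cv2.imwrite(f"pics/{c}0.png",p[:,:,::-1])
    i=viewer.camera_info(c); print(c,{k:np.round(v,3).tolist() if not isinstance(v,str) else v for k,v in i.items()})
    for n in ["block","card_a","bracket","mat","tray_ply","tray_steel","cup","tyre_lever","brake_lever"]:
        for f in (search_frame,tip_of):
            try: print(n,f.__name__,[(np.round(r["at"],3).tolist(),round(r["score"],2)) for r in f(c,n)])
            except Exception as e: print(n,f.__name__,repr(e))
print(env.sense())
E
```

```text
pics
scene {'intrinsics': [[407.247, 0.0, 326.409], [0.0, 407.247, 200.643], [0.0, 0.0, 1.0]], 'eye': [1.366, 0.142, 0.852], 'rotation': [[-0.287, -0.639, 0.714], [0.958, -0.196, 0.21], [0.006, 0.744, 0.668]]}
block call [([0.531, -0.278, 0.058], 0.75)]
block call [([0.513, -0.29, 0.001], 0.91)]
card_a call [([0.497, -0.212, 0.048], 0.76), ([0.535, -0.378, 0.047], 0.66), ([0.611, -0.27, 0.051], 0.63)]
card_a call [([0.529, -0.359, 0.042], 0.77), ([0.494, -0.227, 0.042], 0.55), ([0.578, -0.276, 0.039], 0.52)]
bracket call [([0.419, 0.068, 0.012], 0.58), ([0.533, -0.279, 0.058], 0.57), ([0.55, -0.01, 0.001], 0.56)]
bracket call [([0.536, -0.032, -0.003], 0.6)]
mat call [([0.562, -0.244, 0.008], 0.92), ([0.272, -0.348, 0.003], 0.9), ([0.454, -0.536, 0.003], 0.67), ([0.779, -0.379, 0.004], 0.59)]
mat call [([0.509, -0.285, 0.003], 0.83), ([0.772, -0.379, 0.001], 0.8), ([0.265, -0.353, 0.0], 0.74), ([0.448, -0.541, -0.002], 0.58), ([0.538, -0.029, -0.001], 0.43)]
tray_ply call [([0.609, 0.323, 0.009], 0.6)]
tray_ply call [([0.612, 0.317, -0.004], 0.67)]
tray_steel call [([0.444, 0.344, 0.
[... 1964 characters left out ...]
7]), 'joint_velocities': array([ 0.00102519,  0.00071081, -0.00021846,  0.00159399,  0.00063196,
       -0.00054777,  0.00015296]), 'tau': array([-3.69590143e-04, -5.20410383e+01, -1.24997331e-02, -2.44042146e+01,
       -5.66518866e-02,  1.15881392e-02,  5.76916690e-06]), 'ee_pos': array([0.26141203, 0.59513099, 0.19169216]), 'tcp_rot': array([[-9.15566457e-01,  4.02166707e-01,  5.56597242e-05],
       [ 4.02166709e-01,  9.15566457e-01,  2.67009490e-05],
       [-4.02219437e-05,  4.68309814e-05, -9.99999998e-01]]), 'wrist_force': array([-0.33587387, -0.16742631,  0.06339844]), 'moment': array([-0.02513377,  0.02788066, -0.08104368]), 'grasp_force': 0.0, 'gripper_width': 0.09154638770096436}
```

View pics/scene0.png

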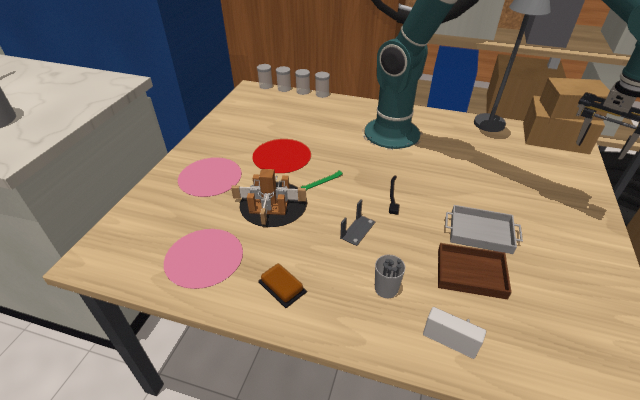

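View pics/side0.png

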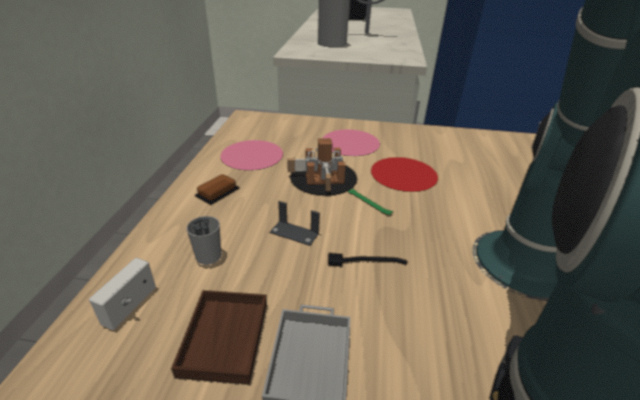

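Scene picture: the block stands on the black mat at (272,195), with red/pink look-alike mats at (282,155), (210,176), (203,257). The bracket is at (357,225), uprights facing the block, steel tray at (483,228), wooden tray at (473,270). The side view agrees. I'll look next from above with the wrist camera.

View pics/wblock.png

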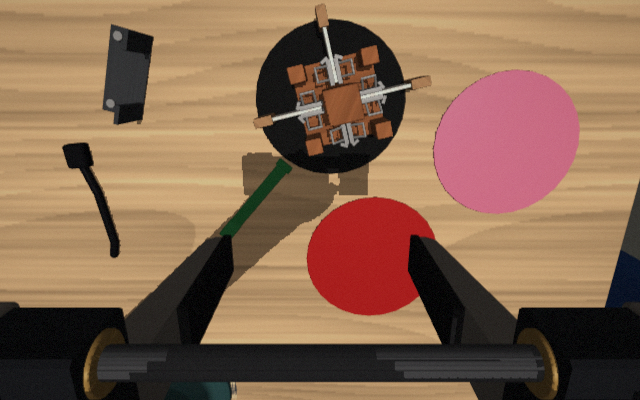

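View pics/wbrk.png

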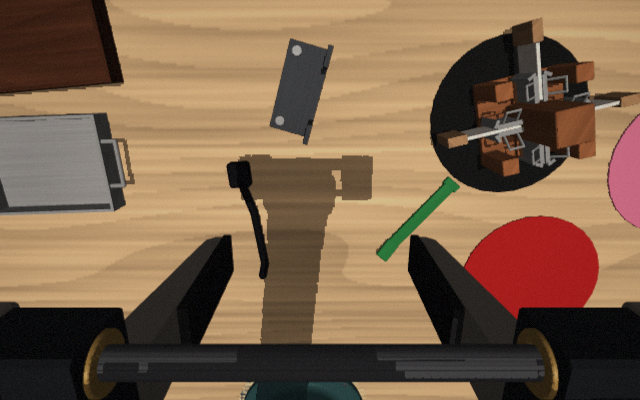

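Run:
```python
import numpy as np,cv2
for f in ("wblock","wbrk"):
    P=np.load(f+".npy"); x,y,z=P[...,0],P[...,1],P[...,2]
    print(f,"table z",np.nanmedian(z[(z<0.02)&(y>-0.16)&(x>0.45)]))
    m=(abs(x-.513)<.05)&(abs(y+.293)<.05)&(z>.105)
    a=P[m][:,:2].astype(np.float32); print("post",m.sum(),np.median(P[m],0),cv2.minAreaRect(a), "medz")
    m=(abs(x-.54)<.1)&(abs(y+.03)<.06)&(z>.05)
    a=P[m]
    if len(a)>10: 
        for s in (a[:,0]<.54,a[:,0]>.54):
            print("upr",s.sum(),a[s].min(0),a[s].max(0),cv2.minAreaRect(a[s][a[s][:,2]>a[s][:,2].max()-.004][:,:2].astype(np.float32)))
    m=(abs(x-.545)<.1)&(abs(y+.0)<.08)&(z>.003)&(z<.012)
    print("all",cv2.minAreaRect(P[m][:,:2].astype(np.float32)))
    m=(abs(x-.51)<.15)&(abs(y+.29)<.15)&(z>.045)&(z<.075)
    for c in [(.58,-.275),(.497,-.22),(.532,-.37)]:
        mm=m&(np.hypot(x-c[0],y-c[1])<.05)&(np.hypot(x-.514,y+.295)>.085)
        print("tab",np.nanmedian(P[mm],0),cv2.minAreaRect(P[mm][:,:2].astype(np.float32)))
```

```text
wblock table z -6.096794221865931e-06
post 24715 [ 0.4776583  -0.30853694  0.45704739] ((0.5016390681266785, -0.2952037453651428), (0.09898126870393753, 0.07205174118280411), 84.0508804321289) medz
upr 215 [ 0.48671644 -0.02089692  0.05000974] [ 0.51040917 -0.00821693  0.06766768] ((0.49862056970596313, -0.014385266229510307), (0.00665827514603734, 0.023487992584705353), 72.75955200195312)
upr 243 [ 0.57295663 -0.04526062  0.05037773] [ 0.5967092  -0.0334195   0.06730918] ((0.5849565863609314, -0.03892817720770836), (0.006587999872863293, 0.023839939385652542), 72.92476654052734)
all ((0.5364734530448914, 0.0056162029504776), (0.17969973385334015, 0.15078391134738922), 1.2745585441589355)
tab [ 0.61007082 -0.26976649  0.06024674] ((0.609613835811615, -0.2697914242744446), (0.027633046731352806, 0.012095768004655838), 13.68353271484375)
tab [ 0.49080577 -0.19694361  0.06003485] ((0.4902217388153076, -0.19792072474956512), (0.011866568587720394, 0.029719866812229156), 13.64724349975586)
tab [ 0.53687478 -0.38997217  0.05985404] ((0.5367993116378784, -0.39040061831474304), (0.0121189989
[... 504 characters left out ...]
55 -0.03307821  0.06695971] ((0.5846598148345947, -0.0385977067053318), (0.005960669368505478, 0.023573389276862144), 74.1690902709961)
all ((0.5196112990379333, 0.012036077678203583), (0.06656323373317719, 0.18114300072193146), 65.38983917236328)
tab [ 0.60972051 -0.26618887  0.05891269] ((0.6092543005943298, -0.2692592740058899), (0.027350924909114838, 0.013067372143268585), 13.854668617248535)
tab [ 0.49091296 -0.19392798  0.05932718] ((0.4900224506855011, -0.19754469394683838), (0.012581001035869122, 0.0302506722509861), 14.274653434753418)
tab [ 0.5370158  -0.38733591  0.05885885] ((0.5365704298019409, -0.3896279036998749), (0.013015743345022202, 0.0242677703499794), 12.110734939575195)
```

The wrist pictures show three cards: tabs at (322,15), (420,82) and (263,122) in wblock, and the fourth clip at (346,140) empty. The bracket's uprights face the block. The only black mat is the one under the block; the others are red (372,256) and pink (510,140). Measured poses: block (0.513, -0.2945) at 13.65°, bracket front midpoint (0.541, -0.0296), pull direction 74°. Next I dock the +y side.

```bash
cat >> h.py <<'E'
D=np.deg2rad
BX=np.array([np.cos(D(-106)),np.sin(D(-106))]); BO=np.array([0.5410,-0.0296]); BY=np.array([-BX[1],BX[0]])
def br(x,y=0,z=0): return np.r_[BO+BX*x+BY*y,z]
OFF=0.078
def st(*k):
    s=env.sense(); return {a:np.round(s[a],3) for a in ("t","ee_pos","wrist_force","gripper_width","grasp_force")+k}
def grab_post(xy,yaw,zu,sq=45):
    effector.release(); env.reach([*xy,0.20],R(D(yaw))); env.movel([*xy,zu+OFF],rate=0.12)
    effector.grasp(sq); print("post",st())
def dock(yaw):
    "block held, clear of bracket, lifted: go to predock at tool yaw, set down, slide to contact"
    env.movel(br(0.135,0,OFF+0.02),R(D(yaw)),rate=0.12)
    env.movel(br(0.072,0,OFF+0.015),rate=0.12)
    env.movel(br(0.064,0,OFF+0.0005),rate=0.06); env.pause(.2)
    f0=env.sense()["wrist_force"]; x=0.064; print("down",st())
    while x>0.048:
        x-=0.001; env.movel(br(x,0,OFF+0.0005),rate=0.03)
        f=(env.sense()["wrist_force"]-f0)[:2]@BX; print(round(x,3),round(f,1),end="; ")
        if f>14: break
    print(); print("docked",st())
E
python3 - <<'E'
from h import *
grab_post([.5130,-.2945],103.65,0.003)
env.movel([.5130,-.2945,.003+OFF+.02],rate=.08); print(st())
dock(74)
p,d=viewer.read_camera("scene"); cv2.imwrite("pics/dock1.png",cv2.resize(p[120:290,200:450,::-1],None,fx=3,fy=3))
E
```

```text
post {'t': np.float64(11.225), 'ee_pos': array([ 0.512, -0.295,  0.081]), 'wrist_force': array([-2.443, -0.036,  1.795]), 'gripper_width': np.float64(0.039), 'grasp_force': np.float64(45.001)}
{'t': np.float64(11.625), 'ee_pos': array([ 0.513, -0.294,  0.101]), 'wrist_force': array([-0.977,  0.468, -7.726]), 'gripper_width': np.float64(0.039), 'grasp_force': np.float64(44.995)}
down {'t': np.float64(14.2), 'ee_pos': array([ 0.523, -0.091,  0.078]), 'wrist_force': array([-0.527, -0.393, -8.623]), 'gripper_width': np.float64(0.04), 'grasp_force': np.float64(44.997)}
0.063 -1.5; 0.062 -0.5; 0.061 0.3; 0.06 0.1; 0.059 1.1; 0.058 0.6; 0.057 0.4; 0.056 3.2; 0.055 4.8; 0.054 7.3; 0.053 8.7; 0.052 10.1; 0.051 12.4; 0.05 13.8; 0.049 16.7; 
docked {'t': np.float64(17.95), 'ee_pos': array([ 0.526, -0.083,  0.079]), 'wrist_force': array([ -7.214, -15.818,   2.822]), 'gripper_width': np.float64(0.04), 'grasp_force': np.float64(45.053)}
```

View pics/dock1.png

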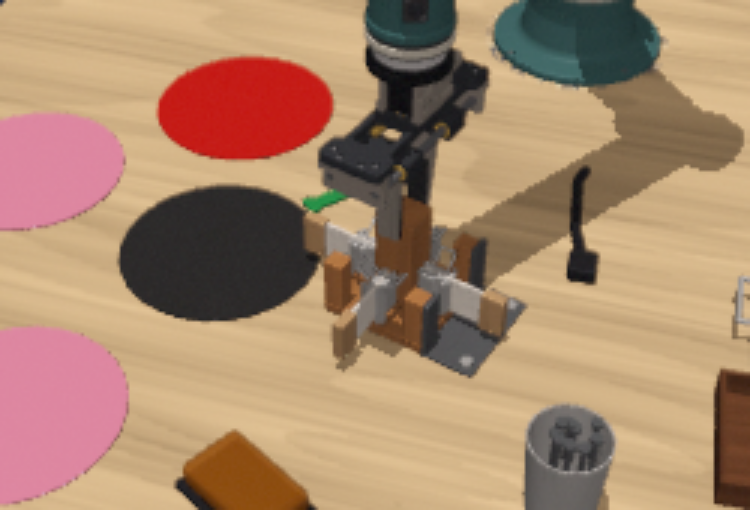

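The picture shows the block flush on both uprights, with its card between them at (490,310). I let go, measure the tab, then grip and pull.

```bash
cat >> h.py <<'E'
def leave_post():
    effector.release(); p=env.sense()["ee_pos"]; env.movel([p[0],p[1],0.17],rate=0.2)
def see_tab():
    env.reach(br(-0.05,0,0.20),R(D(74))); p,P,T,K=wrist()
    q=P.reshape(-1,3); b=np.c_[(q[:,:2]-BO)@BX,(q[:,:2]-BO)@BY,q[:,2]]
    m=(b[:,0]<-.028)&(b[:,0]>-.068)&(abs(b[:,1])<.03)&(b[:,2]>.045)&(b[:,2]<.07)
    t=b[m]; print("tab n",m.sum(),"x",np.percentile(t[:,0],[2,98]),"y",np.percentile(t[:,1],[2,98]),"z",np.median(t[:,2]))
    return t
def pull(y=0,x0=-0.046,z=0.018,n=15,step=0.003,rate=0.04):
    env.movel(br(x0,y,0.10),R(D(74)),rate=0.15); env.movel(br(x0,y,z),rate=0.1)
    effector.grasp(55); env.pause(.15); s=env.sense(); f0=s["wrist_force"]; print("grip",st())
    F=[]; x=x0
    for i in range(n):
        x-=step; env.movel(br(x,y,z),rate=rate); s=env.sense()
        F.append(((s["wrist_force"]-f0)[:2]@BX)); print(f"{(x0-(s['ee_pos'][:2]-BO)@BX)*1e3:.1f}mm {F[-1]:.1f}N w{s['gripper_width']*1e3:.1f}",end="; ")
    print(); print("max",max(F),st()); return F
E
python3 - <<'E'
from h import *
leave_post(); t=see_tab(); print(st())
E
```

```text
tab n 340 x [-0.05775631 -0.03026716] y [-0.00498937  0.00561105] z 0.05697047150021031
{'t': np.float64(20.033), 'ee_pos': array([0.554, 0.018, 0.199]), 'wrist_force': array([ 0.026,  0.679, -0.602]), 'gripper_width': np.float64(0.092), 'grasp_force': np.float64(0.0)}
```

```bash
timeout 60 python3 - <<'E'
from h import *
import threading
L=[];go=True
def w():
    while go:
        try: s=env.sense(); L.append((s["t"],s["ee_pos"][2]))
        except Exception as e: L.append(repr(e)); break
th=threading.Thread(target=w,daemon=True); th.start()
env.movel(br(-.046,0,.15),R(D(74)),rate=.04); go=False; th.join(3)
print(len(L),L[:3],L[len(L)//2],L[-2:]); print(st())
E
```

```text
5 [(20.0333, np.float64(0.1986417599028175)), (20.0333, np.float64(0.1986417599028175)), (20.0333, np.float64(0.1986417599028175))] (20.0333, np.float64(0.1986417599028175)) [(20.0333, np.float64(0.1986417599028175)), (21.4333, np.float64(0.15021536608919064))]
{'t': np.float64(21.433), 'ee_pos': array([0.554, 0.015, 0.15 ]), 'wrist_force': array([-0.518, -0.866,  0.232]), 'gripper_width': np.float64(0.092), 'grasp_force': np.float64(0.0)}
```

Run:
```python
from h import *
F=pull(n=9,step=0.006)
p,d=viewer.read_camera("scene"); cv2.imwrite("pics/pull1.png",cv2.resize(p[120:290,200:450,::-1],None,fx=3,fy=3))
```

```text
grip {'t': np.float64(24.217), 'ee_pos': array([0.554, 0.015, 0.018]), 'wrist_force': array([ 0.373, -0.868, -1.155]), 'gripper_width': np.float64(0.012), 'grasp_force': np.float64(54.999)}
2.8mm 5.7N w11.3; 7.4mm 7.7N w11.8; 13.2mm 8.7N w11.8; 19.2mm 8.7N w11.5; 24.9mm 9.8N w11.6; 35.9mm -1.7N w11.5; 43.1mm -0.0N w11.6; 48.5mm -0.6N w11.6; 54.4mm -0.5N w11.3; 
max 9.80909247177373 {'t': np.float64(26.917), 'ee_pos': array([0.569, 0.067, 0.018]), 'wrist_force': array([ 0.269, -0.33 , -0.323]), 'gripper_width': np.float64(0.011), 'grasp_force': np.float64(55.0)}
```

View pics/pull1.png

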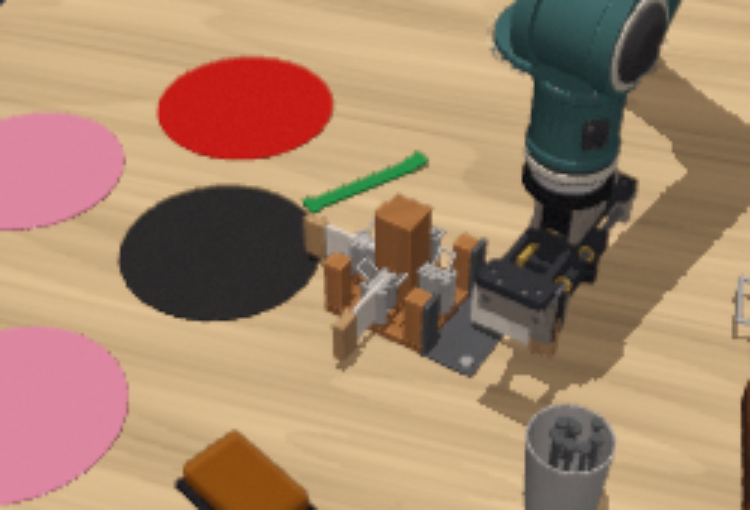

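The card came out cleanly. The block is still against the bracket and the card is in the gripper at (540,345). The reading after settling was about 9.8 N, above what a slack clip can give, so this one is firm. I find both trays from scene depth and place it in the steel tray.

```bash
cat >> h.py <<'E'
def trays():
    "pose (centre xy, yaw of its x axis) of both trays from scene depth, colour split"
    i=viewer.camera_info("scene"); p,d=viewer.read_camera("scene"); K=i["intrinsics"]; v,u=np.mgrid[:400,:640]
    P=np.stack([(u-K[0,2])/K[0,0]*d,-(v-K[1,2])/K[1,1]*d,-d],-1)@np.array(i["rotation"]).T+i["eye"]
    brown=p[...,0].astype(int)-p[...,2]>12; out={}
    for n,c in (("tray_ply",brown),("tray_steel",~brown)):
        r=search_frame("scene",n); t=[q for q in r if q["at"][2]<.05 and q["at"][1]>.2]
        if not t: print(n,"not found",r); continue
        a=np.array(t[0]["at"])
        m=(d>0)&c&(P[...,2]>.014)&(P[...,2]<.04)&(np.hypot(P[...,0]-a[0],P[...,1]-a[1])<.14)
        k,lab,stt,_=cv2.connectedComponentsWithStats(cv2.morphologyEx(m.astype(np.uint8),cv2.MORPH_CLOSE,np.ones((5,5))))
        m&=lab==1+np.argmax(stt[1:,4])
        (cx,cy),(w,h),ang=cv2.minAreaRect(P[m][:,:2].astype(np.float32))
        if w>h: w,h,ang=h,w,ang-90
        ang=(ang+90)%180-90; out[n]=(cx,cy,ang); print(n,np.round(a,3),"rect",np.round([cx,cy,w,h,ang],3),"n",m.sum())
    return out
E
python3 - <<'E'
from h import *
p=env.sense()["ee_pos"]; env.movel([p[0],p[1],.2],rate=.2)
t=trays(); p,d=viewer.read_camera("scene"); cv2.imwrite("pics/trays1.png",cv2.resize(p[190:310,410:560,::-1],None,fx=4,fy=4))
for n,(x,y,a) in t.items():
    for yaw in (a,a+180,a+90,a-90):
        q=solver.inverse_kinematics([x,y,.1],R(D(yaw))); print(n,yaw,None if q is None else np.round(q,2))
E
```

```text
tray_ply [0.617 0.344 0.003] rect [0.623 0.342 0.136 0.172 5.24 ] n 1027
tray_steel [0.444 0.344 0.003] rect [0.452 0.339 0.135 0.207 1.914] n 700
tray_ply 5.240016937255859 [-1.18  0.91  1.06  1.56 -0.83  1.19 -1.43]
tray_ply 185.24001693725586 [-0.78  0.68  0.36  1.53 -0.26  0.99  1.31]
tray_ply 95.24001693725586 [-1.    0.75  0.71  1.54 -0.54  1.05 -0.06]
tray_ply -84.75998306274414 [-1.27  1.11  1.36  1.56 -1.1   1.39 -2.85]
tray_steel 1.9139126539230347 [-1.51  0.71  1.13  1.94 -0.77  1.01 -1.55]
tray_steel 181.91391265392303 [-1.04  0.46  0.44  1.91 -0.26  0.82  1.13]
tray_steel 91.91391265392303 [-1.3   0.54  0.78  1.93 -0.49  0.88 -0.23]
tray_steel -88.08608734607697 [-1.61  1.01  1.46  1.94 -1.07  1.28 -2.89]
```

Ply tray has shifted about 2 cm in +y since the start (the announced knock), so I keep re-measuring before each placement. Placing this card in the steel tray.

```bash
cat >> h.py <<'E'
def place(pose,dy,z):
    cx,cy,a=pose; yaw=a+180; ex=np.array([np.cos(D(a)),np.sin(D(a))]); ey=np.array([-ex[1],ex[0]])
    c=np.array([cx,cy])-.0265*ex+dy*ey
    env.reach([*c,.20],R(D(yaw))); print("over",st())
    env.movel([*c,.06],rate=.2); env.movel([*c,z],rate=.06); print("low",st())
    effector.release(); env.movel([*c,.20],rate=.2)
E
python3 - <<'E'
from h import *
t=trays()["tray_steel"]; place((t[0]-.003,t[1],t[2]),-.008,.015)
p,P,T,K=wrist("steel1"); p,d=viewer.read_camera("scene"); cv2.imwrite("pics/steel1s.png",cv2.resize(p[190:310,410:560,::-1],None,fx=4,fy=4))
print(st())
E
```

```text
tray_ply [0.617 0.346 0.003] rect [0.622 0.342 0.137 0.171 4.734] n 1032
tray_steel [0.442 0.343 0.004] rect [0.454 0.339 0.136 0.206 3.036] n 714
over {'t': np.float64(29.525), 'ee_pos': array([0.426, 0.329, 0.2  ]), 'wrist_force': array([-0.186,  0.18 , -0.478]), 'gripper_width': np.float64(0.011), 'grasp_force': np.float64(54.999)}
low {'t': np.float64(31.275), 'ee_pos': array([0.425, 0.33 , 0.015]), 'wrist_force': array([ 0.946, -0.155, -0.492]), 'gripper_width': np.float64(0.012), 'grasp_force': np.float64(55.0)}
{'t': np.float64(33.683), 'ee_pos': array([0.424, 0.329, 0.199]), 'wrist_force': array([-0.56 , -0.455,  0.164]), 'gripper_width': np.float64(0.092), 'grasp_force': np.float64(0.0)}
```

View pics/steel1s.png

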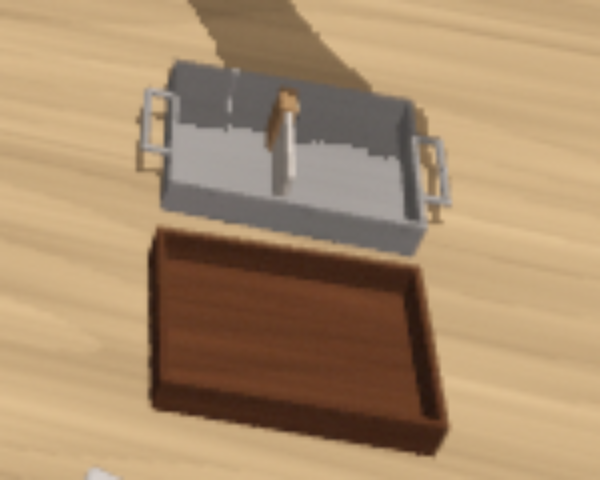

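The card stands inside the steel tray at (285,140) in the crop. Now the next side: back off, turn +90°, dock, measure the tab, pull.

```bash
cat >> h.py <<'E'
def turn_and_dock(from_yaw,step,n):
    p=env.sense()["ee_pos"]; env.movel([p[0],p[1],.22],rate=.25)
    effector.release(); env.reach(br(.055,0,.20),R(D(from_yaw))); env.movel(br(.055,0,OFF),rate=.12)
    effector.grasp(45); print("post",st())
    env.movel(br(.065,0,OFF+.002),rate=.06); env.movel(br(.140,0,OFF+.03),rate=.12); print("back",st())
    for i in range(n): env.reach(br(.140,0,OFF+.03),R(D(from_yaw+step*(i+1))))
    print("turned",st()); dock(from_yaw+step*n)
E
python3 - <<'E'
from h import *
turn_and_dock(74,30,3)
leave_post(); see_tab()
p,d=viewer.read_camera("scene"); cv2.imwrite("pics/dock2.png",cv2.resize(p[120:290,200:450,::-1],None,fx=3,fy=3))
E
```

```text
post {'t': np.float64(37.717), 'ee_pos': array([ 0.526, -0.083,  0.078]), 'wrist_force': array([ 1.081, -0.471,  0.04 ]), 'gripper_width': np.float64(0.039), 'grasp_force': np.float64(44.996)}
back {'t': np.float64(38.85), 'ee_pos': array([ 0.502, -0.163,  0.108]), 'wrist_force': array([-0.319,  0.53 , -8.477]), 'gripper_width': np.float64(0.039), 'grasp_force': np.float64(44.993)}
turned {'t': np.float64(40.35), 'ee_pos': array([ 0.502, -0.164,  0.108]), 'wrist_force': array([-0.692, -0.238, -8.329]), 'gripper_width': np.float64(0.04), 'grasp_force': np.float64(44.992)}
down {'t': np.float64(41.9), 'ee_pos': array([ 0.523, -0.091,  0.078]), 'wrist_force': array([ 0.257, -0.182, -6.684]), 'gripper_width': np.float64(0.04), 'grasp_force': np.float64(44.992)}
0.063 -0.6; 0.062 -0.3; 0.061 -0.2; 0.06 0.2; 0.059 -0.9; 0.058 -0.3; 0.057 0.0; 0.056 0.2; 0.055 3.7; 0.054 7.2; 0.053 9.2; 0.052 10.2; 0.051 12.1; 0.05 14.3; 
docked {'t': np.float64(45.4), 'ee_pos': array([ 0.526, -0.083,  0.079]), 'wrist_force': array([ -4.987, -13.513,  -1.377]), 'gripper_width': np.float64(0.039), 'grasp_force': np.float64(45.033)}
tab n 345 x [-0.05796179 -0.02981989] y [-0.00506214  0.00647704] z 0.05679122145688781
```

View pics/dock2.png

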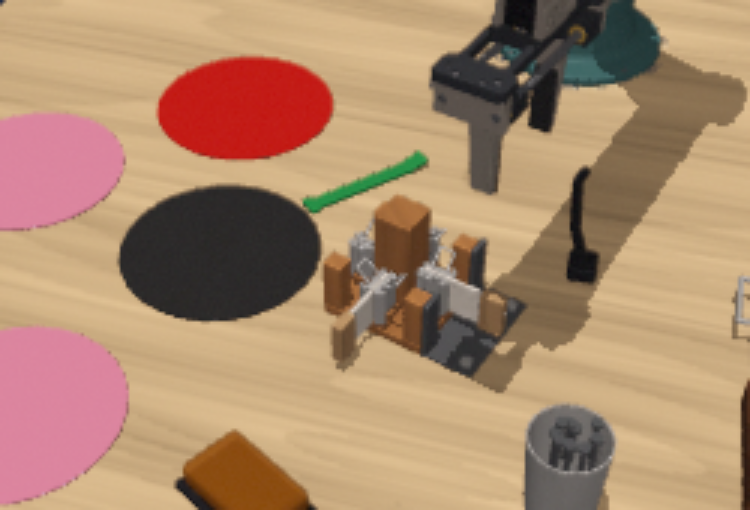

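The block is flush, with the second card between the uprights at (490,310) and the third on the +x side at (345,335). Pulling the second.

Run:
```python
from h import *
F=pull(n=9,step=0.006)
p=env.sense()["ee_pos"]; env.movel([p[0],p[1],.2],rate=.2); print(st()); t=trays()
```

```text
grip {'t': np.float64(51.55), 'ee_pos': array([0.554, 0.015, 0.018]), 'wrist_force': array([-0.448, -2.205,  0.084]), 'gripper_width': np.float64(0.011), 'grasp_force': np.float64(54.996)}
6.2mm -0.4N w11.5; 12.7mm -1.2N w11.3; 18.9mm -2.3N w11.5; 24.7mm -2.3N w11.2; 31.1mm -1.7N w11.4; 36.6mm -2.5N w11.4; 42.4mm -3.0N w11.4; 48.4mm -2.2N w11.4; 54.4mm -0.7N w11.3; 
max -0.3506688611788853 {'t': np.float64(54.25), 'ee_pos': array([0.569, 0.067, 0.018]), 'wrist_force': array([-0.997, -1.34 ,  0.349]), 'gripper_width': np.float64(0.011), 'grasp_force': np.float64(54.998)}
{'t': np.float64(55.308), 'ee_pos': array([0.568, 0.067, 0.199]), 'wrist_force': array([-0.65 ,  1.025, -0.281]), 'gripper_width': np.float64(0.011), 'grasp_force': np.float64(54.998)}
tray_ply [0.618 0.347 0.004] rect [0.622 0.342 0.135 0.172 4.986] n 1049
tray_steel [0.444 0.35  0.002] rect [0.453 0.339 0.138 0.206 2.261] n 692
```

No measurable resistance, so the clip is slack and the card goes to the wooden tray. Then turn to the third side.

Run:
```python
from h import *
t=trays()["tray_ply"]; place((t[0]-.004,t[1],t[2]),-.008,.016)
p,d=viewer.read_camera("scene"); cv2.imwrite("pics/ply1s.png",cv2.resize(p[190:310,410:560,::-1],None,fx=4,fy=4))
turn_and_dock(74,30,3)
leave_post(); see_tab()
p,d=viewer.read_camera("scene"); cv2.imwrite("pics/dock3.png",cv2.resize(p[120:310,200:560,::-1],None,fx=2.2,fy=2.2))
```

```text
tray_ply [0.615 0.345 0.006] rect [0.622 0.342 0.136 0.171 5.031] n 1031
tray_steel [0.441 0.351 0.005] rect [0.454 0.338 0.135 0.205 2.773] n 685
over {'t': np.float64(56.842), 'ee_pos': array([0.593, 0.33 , 0.2  ]), 'wrist_force': array([ 0.379, -0.007, -0.354]), 'gripper_width': np.float64(0.012), 'grasp_force': np.float64(54.998)}
low {'t': np.float64(58.575), 'ee_pos': array([0.592, 0.332, 0.016]), 'wrist_force': array([-0.21 , -0.113, -0.2  ]), 'gripper_width': np.float64(0.012), 'grasp_force': np.float64(54.998)}
post {'t': np.float64(64.942), 'ee_pos': array([ 0.527, -0.083,  0.078]), 'wrist_force': array([ 2.388, -0.32 , -1.131]), 'gripper_width': np.float64(0.04), 'grasp_force': np.float64(44.993)}
back {'t': np.float64(66.075), 'ee_pos': array([ 0.502, -0.163,  0.108]), 'wrist_force': array([-0.38 ,  0.35 , -7.407]), 'gripper_width': np.float64(0.039), 'grasp_force': np.float64(44.99)}
turned {'t': np.float64(67.6), 'ee_pos': array([ 0.502, -0.164,  0.108]), 'wrist_force': array([ 0.024,  0.206, -6.837]), 'gripper_width': np.float64(0.039), 'grasp_force': np.float64(44.99)}
down {'t': np.float64(69.15), 'ee_pos': array([ 0.523, -0.091,  0.078]), 'wrist_force': array([ 0.428,  0.312, -8.171]), 'gripper_width': np.float64(0.04), 'grasp_force': np.float64(44.992)}
0.063 0.9; 0.062 0.8; 0.061 1.2; 0.06 0.7; 0.059 -0.0; 0.058 -0.1; 0.057 0.2; 0.056 0.8; 0.055 4.7; 0.054 7.5; 0.053 8.5; 0.052 10.1; 0.051 12.3; 0.05 15.1; 
docked {'t': np.float64(72.65), 'ee_pos': array([ 0.526, -0.083,  0.079]), 'wrist_force': array([ -5.652, -13.611,  -1.523]), 'gripper_width': np.float64(0.04), 'grasp_force': np.float64(45.021)}
tab n 372 x [-0.05838213 -0.02915047] y [-0.00414462  0.00744363] z 0.05624607287295072
```

View pics/dock3.png

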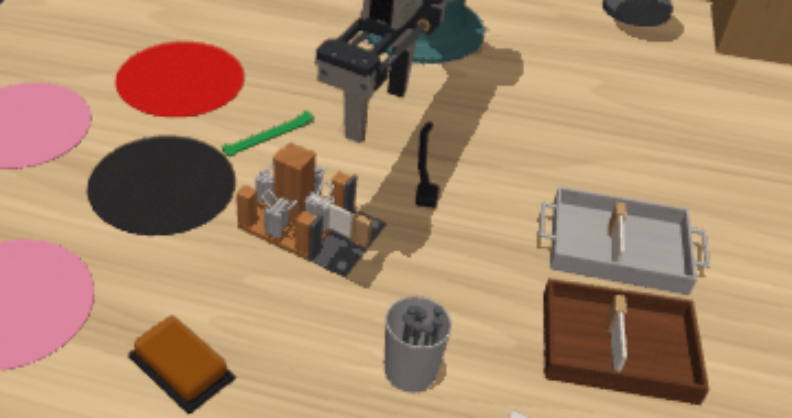

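Block flush with the last card between the uprights at (362,228), and one card standing in each tray at (618,230) and (618,330). Pulling the last.

Run:
```python
from h import *
F=pull(y=.0015,n=9,step=0.006)
p=env.sense()["ee_pos"]; env.movel([p[0],p[1],.2],rate=.2); print(st()); t=trays()
P=np.load("wblock.npy"); im=cv2.imread("pics/wblock.png").max(2)
m=(im<60)&(abs(P[...,2]-.003)<.004)&(np.hypot(P[...,0]-.513,P[...,1]+.29)<.13)
(c,r)=cv2.minEnclosingCircle(P[m][:,:2].astype(np.float32)); print("mat",c,r,m.sum())
```

```text
grip {'t': np.float64(78.825), 'ee_pos': array([0.555, 0.014, 0.018]), 'wrist_force': array([-0.053, -0.516,  0.083]), 'gripper_width': np.float64(0.012), 'grasp_force': np.float64(54.999)}
6.1mm -0.1N w11.7; 12.8mm 0.0N w11.5; 18.8mm 0.1N w11.6; 24.8mm 0.8N w11.4; 31.2mm -0.2N w11.6; 36.6mm -0.7N w11.4; 42.4mm -0.0N w11.4; 48.4mm -0.9N w11.1; 54.4mm -0.1N w11.5; 
max 0.7967694737785957 {'t': np.float64(81.525), 'ee_pos': array([0.57 , 0.067, 0.018]), 'wrist_force': array([-0.327, -0.364, -0.052]), 'gripper_width': np.float64(0.012), 'grasp_force': np.float64(54.999)}
{'t': np.float64(82.583), 'ee_pos': array([0.569, 0.067, 0.199]), 'wrist_force': array([-0.018, -0.874, -0.067]), 'gripper_width': np.float64(0.012), 'grasp_force': np.float64(54.999)}
tray_ply [0.616 0.351 0.004] rect [0.622 0.342 0.136 0.171 5.067] n 1116
tray_steel [0.447 0.349 0.005] rect [0.454 0.339 0.137 0.205 3.836] n 687
mat (0.503685474395752, -0.2754155099391937) 0.1141456887125969 9702
```

Slack too. Placing it near the +y side of the wooden tray, clear of the first card, then measuring the now empty mat.

Run:
```python
from h import *
t=trays()["tray_ply"]; place((t[0]-.004,t[1]+.001,t[2]),.061,.037)
p,d=viewer.read_camera("scene"); a=cv2.resize(p[190:310,410:560,::-1],None,fx=3,fy=3)
env.reach([0.45,-0.27,0.33],R(0)); p,P,T,K=wrist()
b=p[:,:,::-1]; cv2.imwrite("pics/fin1.png",np.hstack([a,cv2.resize(b,None,fx=.5625,fy=.5625*1.6)[:360,:340]]))
m=(p.max(2)<70)&(np.hypot(P[...,0]-.513,P[...,1]+.29)<.14)&(abs(P[...,2])<.01)
k,lab,stt,_=cv2.connectedComponentsWithStats(cv2.morphologyEx(m.astype(np.uint8),cv2.MORPH_OPEN,np.ones((5,5))))
m=lab==1+np.argmax(stt[1:,4]); q=P[m]
print("mat enclosing",cv2.minEnclosingCircle(q[:,:2].astype(np.float32)),"mean",q.mean(0),"rect",q.min(0),q.max(0),m.sum())
print([(np.round(r["at"],3),r["score"]) for r in tip_of("wrist","mat")],st())
```

```text
tray_ply [0.619 0.353 0.005] rect [0.622 0.342 0.136 0.171 4.964] n 1122
tray_steel not found [{'at': [0.5456, -0.0789, 0.0558], 'score': 0.28}]
over {'t': np.float64(84.15), 'ee_pos': array([0.587, 0.4  , 0.2  ]), 'wrist_force': array([-0.197, -0.11 , -0.38 ]), 'gripper_width': np.float64(0.011), 'grasp_force': np.float64(54.999)}
low {'t': np.float64(85.533), 'ee_pos': array([0.586, 0.401, 0.037]), 'wrist_force': array([-0.239, -0.284, -0.848]), 'gripper_width': np.float64(0.011), 'grasp_force': np.float64(54.999)}
mat enclosing ((0.5113174319267273, -0.28124818205833435), 0.10480444133281708) mean [ 0.51658657 -0.28140986  0.00224496] rect [ 0.40889382 -0.38482616 -0.00202248] [ 0.61506588 -0.17703111  0.00605664] 17870
[(array([ 0.446, -0.538, -0.002]), 0.86), (array([ 0.512, -0.288, -0.006]), 0.75), (array([ 0.263, -0.349, -0.001]), 0.65)] {'t': np.float64(90.358), 'ee_pos': array([ 0.45 , -0.269,  0.33 ]), 'wrist_force': array([-0.596, -0.015,  0.521]), 'gripper_width': np.float64(0.092), 'grasp_force': np.float64(0.0)}
```

View pics/fin1.png

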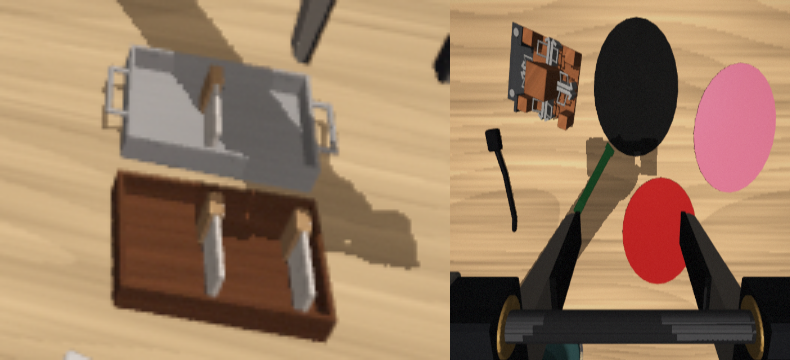

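Both cards stand in the wooden tray and one in the steel tray. The black mat is empty, centred at about (0.512, -0.284) with radius 105 mm. Carrying the block home.

Run:
```python
from h import *
grab_post(br(.055)[:2],74,0)
env.movel(br(.065,0,OFF+.002),rate=.06); env.movel(br(.10,0,OFF+.03),rate=.12)
env.movel([.512,-.284,OFF+.03],rate=.15); env.movel([.512,-.284,OFF+.005],rate=.08); env.movel([.512,-.284,OFF+.0025],rate=.03); env.pause(.2); print(st())
leave_post(); env.reach([.45,-.27,.33],R(0)); p,P,T,K=wrist()
x,y,z=P[...,0],P[...,1],P[...,2]
m=(abs(x-.512)<.05)&(abs(y+.284)<.05)&(z>.1)&(z<.13); print("post",np.median(P[m],0),np.percentile(z[m],[5,95]),cv2.minAreaRect(P[m][:,:2].astype(np.float32)))
s,d=viewer.read_camera("scene"); cv2.imwrite("pics/end.png",np.hstack([cv2.resize(s[120:320,190:570,::-1],(475,250)),cv2.resize(p[0:250,180:500,::-1],(320,250))])); print(st())
```

```text
post {'t': np.float64(93.525), 'ee_pos': array([ 0.527, -0.083,  0.078]), 'wrist_force': array([3.811, 0.083, 0.109]), 'gripper_width': np.float64(0.039), 'grasp_force': np.float64(44.993)}
{'t': np.float64(96.483), 'ee_pos': array([ 0.512, -0.284,  0.081]), 'wrist_force': array([-2.016,  1.826,  2.801]), 'gripper_width': np.float64(0.04), 'grasp_force': np.float64(44.998)}
post [ 0.51309493 -0.28493314  0.11720757] [0.11578902 0.11866974] ((0.5127820372581482, -0.2848091423511505), (0.03996356576681137, 0.04006320983171463), 74.09986877441406)
{'t': np.float64(99.2), 'ee_pos': array([ 0.45 , -0.27 ,  0.329]), 'wrist_force': array([ 0.421, -0.149,  0.673]), 'gripper_width': np.float64(0.092), 'grasp_force': np.float64(0.0)}
```

View pics/end.png

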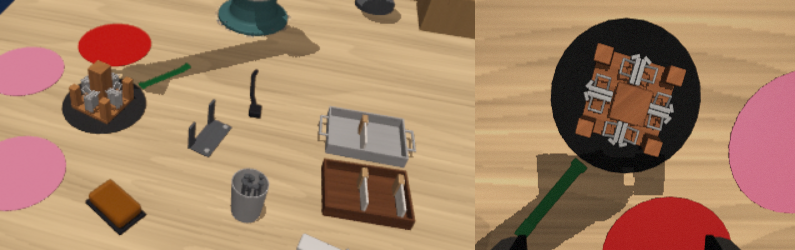

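The block stands upright, wholly on the black mat (628,100), all clips are empty, and the cards are in their trays. Handing in.

```bash
python3 -c "
from h import *
print(workorder.finish_job())"
```

```text
the job is handed in; nothing more can be done
None
```

The job is handed in with no verdict shown: the first card (block's +y side as I numbered it) was held firmly and is in the steel tray, the two slack ones are in the wooden tray, and the block stands upright on its black mat; forces could only be read just after each pull step (about 10 N firm, about 0 N slack).

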